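# Chase the thread of an incubator foot boss

### The job

Two cranked thread taps stand in white foot bosses of the egg incubator; take the bigger tap, the one with the longer crank, by its upright knob and clean its thread: half a turn forward (clockwise seen from above), a quarter turn back, then half a turn forward again until its collar sits down on the boss. Pause for a moment at each change of direction, and leave the smaller tap as it is.

Things in the scene. Friction and masses are not known exactly. Their poses are not given: they have to be found in the camera images.
- tap (a joint): Turn of the bigger tap in its boss, rad: 0 at the start, growing clockwise seen from above (forward); stops at about 4.8, where its steel collar sits on the boss. It sinks 8 mm a turn (6 mm in all), stays where it is left and needs about 2 to 3 N sideways at the knob.
- tap_axis (a point): Point on the upright turning axis of the bigger tap, in the middle of the top face of its boss, 50 mm above the table. The boss is fixed to the table: white, round, 52 mm across on a 92 mm wide flange. The tap is steel: a 44 mm wide collar just above the boss face, then a flat crank arm 9 mm thick (16 mm wide), its top 85 mm above the table at the start; nothing but the knob stands higher than 88 mm.
- tap_grip (a point): Point on the axis of the bigger tap's black knob, at a good height to grip it, 117 mm above the table at the start. The knob is an upright round cylinder 20 mm across and 50 mm tall, from 30 mm below this point to 20 mm above it; it stands 50 mm out from the tap's turning axis on the end of the crank arm, goes round with the arm (and sinks with the tap), and spins freely on its own pin, so that a hand holding it need not turn. The point's axes turn with the crank.
- smalltap_grip (a point): Point on the knob of the smaller tap, to be left alone: the same make but only 28 mm from its turning axis to its knob, the knob 14 mm across and 30 mm tall, its top 89 mm or less above the table. It stands in a narrower white boss, 34 mm across on a 92 mm wide flange; which of the two stands left and which right varies.

How it is judged:
By the outcome, as a careful person would: the job done as asked, in the order asked, and still so for the second after the job is handed in, with the robot touching nothing.
It also fails if it takes over 46 s, if anything falls off the work surface, if the arm or the gripper's body presses on something with over 40 N, if the wrist force passes 120 N, or if a joint passes its speed limit or range.

### The arm

A 7-joint arm with a two-finger parallel gripper is mounted at the origin on the work surface. World frame = base frame: x ahead of the robot, y to its left, z up, the work surface at z = 0. Lengths are in m, angles in rad, forces in N, time in s.
With the tool pointing down it reaches from about 0.425 to 1.025 m from the base axis. Payload 3.6 kg.
Tool frame: the origin (TCP) lies between the finger pads; the fingertips stand 17 mm ahead of it and the grasp point (between the pads) lies 2 mm behind it; x points along the fingers, y is the direction in which the jaws open and shut, and the axes are right-handed (so a half turn about x gives the same grasp; the last joint's range is limited). The gripper opens to 85 mm and grips with 20 to 120 N. Pads are 22 mm wide; open, the fingers measure 114 mm over their backs; the gripper's body (76 mm by 85 mm) begins 54 mm behind the grasp point. The pads swing forward as they close: fully open they stand 13 mm farther back than shut.
Start: joints at [1.046, 0.591, 0.048, 1.609, -0.033, 0.943, -0.034], TCP at [0.303, -0.658, 0.248] pointing down, gripper open.
Joint ranges: [-2.69, 2.69], [-0.47, 2.24], [-1.27, 1.36], [0.19, 2.51], [-1.53, 4.68], [0.08, 2.07], [-3.09, 3.09]. Speed limits (rad/s): [2.57, 2.57, 3.14, 3.14, 3.14, 3.14, 3.14].

### API

Orientations are given as a rotation vector (axis times angle).
In Python, from bench import arm gives the robot as it stands.
- The arm moves only by the tool jog_arm, never from a script. Its argument "increments" is one flat list of numbers, 7 for each row, row after row: the opening, from 0 (shut) to 1 (fully open), then the shift along the world's x, y, z normalised to -1 to 1, where 1 is 0.03 m, then the turn, a rotation vector about the world's x, y, z normalised to -1 to 1, where 1 is 5 degrees. In form: [claw, dx, dy, dz, wx, wy, wz, claw, dx, dy, dz, wx, wy, wz, ...]. A call has 1 to 5 rows; each row shifts and turns the pose as measured when the row begins; what a row does not reach is not made up. A row lasts 1/8 s, in which the tool goes at most 62.5 mm and 10.7 degrees, less where a joint would pass 70% of its speed; a pose out of reach is approached as far as the arm can. A call with a number of a shift or a turn outside -1 to 1 is refused whole. A call with a gripper value outside its range is refused whole. The fingers move at their own pace and stop on an object; "grip_force" is the grip in N (left out, the last holds). Time passes only in rows, so rows that do not move let the fingers close. It gives the time, the measured TCP pose, the force and the opening at its end, in the units of the state.
- arm.sense(): the state, without advancing time (a new reading comes with each control period).
- arm.camera(name): name is "scene" or "top"; returns a dict with "image" (480x640x3 uint8, red, green, blue), "z_map" (480x640 float32, m along the optical axis (not along the pixel's ray), 0 where there is no reading), "fovy" (degrees; the focal length in pixels is half the picture's height over the tangent of half this angle, whatever the lens; pixels are square), "cx", "cy" (the principal point, pixels), "world_to_cam" (4x4, takes a point from world to camera coordinates). Camera axes: x right, y down, z forward; pixel columns grow to the right and rows downward; lengths in m; the calibration is good to about 2 mm. A picture is of the moment at which its call begins.
- arm.hand_in(): hands the job in, once; it reports no verdict.
The state is a dict: "time_s": time; "joint_positions": joint angles; "qvel": joint speeds; "joint_efforts": joint torques, N m; "tcp_pos": TCP position; "tool_rot": TCP orientation; "force": force on the tool from outside, world axes, zero at the start; "ft_torque": the same for the moment, N m; "width": finger opening in m.
Only numpy, scipy, OpenCV 4.12 (cv2) and the standard library are available. Lean on these libraries where they do the work, as an engineer would, in place of code of your own. Each camera call takes 0.05 s, during which the arm holds its last target.

## Working session

There is one attempt and no reset: what is moved stays moved. The work goes in short steps, Python scripts to look and compute and a tool call to move; the robot and the scene stay as the last step left them, time stands still between calls to the robot, and variables do not carry over. Pictures are saved under pics/ and viewed, and the job is handed in when it is done.

Besides the shell and the picture viewer there is one more tool, called by a JSON object that holds its "op" and its "data", one argument or row to a line. jog_arm: Moves the arm, as the interface text tells. Scaled input: -1 to 1 covers 0.03 m each way for a shift and 5 degrees each way for a turn. Its arguments: {"type":"object","properties":{"increments":{"type":"array"},"grip_force":{"type":"number"}},"required":["increments"]}

```bash
mkdir -p pics
python3 - <<'E'
from bench import arm
import cv2,numpy as np
s=arm.sense();print({k:np.round(v,3) for k,v in s.items()})
for n in("scene","top"):
    c=arm.camera(n);cv2.imwrite(f"pics/{n}0.png",c["image"][:,:,::-1]);np.savez(f"/tmp/{n}.npz",**c)
    print(n,c["fovy"],c["cx"],c["cy"],np.round(c["world_to_cam"],3))
E
```

```text
{'time_s': np.float64(0.0), 'joint_positions': array([ 1.046,  0.592,  0.048,  1.61 , -0.033,  0.943, -0.034]), 'qvel': array([ 0.002, -0.001,  0.001, -0.001,  0.   , -0.   ,  0.001]), 'joint_efforts': array([ 2.0000e-03, -5.4869e+01,  1.5470e+00, -1.9812e+01,  9.0000e-03,
        9.0000e-03,  0.0000e+00]), 'tcp_pos': array([ 0.303, -0.658,  0.247]), 'tool_rot': array([ 1.983,  0.437, -1.984]), 'force': array([ 0.13 , -0.336,  0.129]), 'ft_torque': array([ 0.015, -0.005, -0.031]), 'width': np.float64(0.085)}
scene 50.34034466680788 324.06648285072504 238.91647279291388 [[ 0.761  0.648 -0.008 -0.418]
 [ 0.395 -0.474 -0.787 -0.116]
 [-0.514  0.596 -0.617  1.073]
 [ 0.     0.     0.     1.   ]]
top 44.37574172776759 332.2040237035568 238.77887404113977 [[-0.01  -1.     0.003  0.021]
 [-0.983  0.009 -0.185  0.591]
 [ 0.185 -0.005 -0.983  0.863]
 [ 0.     0.     0.     1.   ]]
```

View pics/scene0.png

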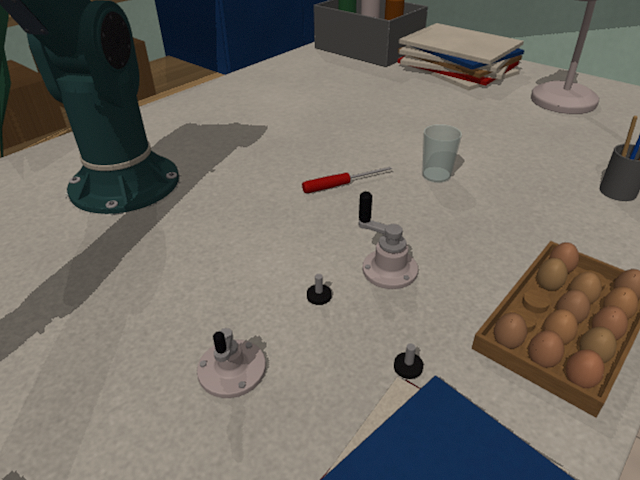

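View pics/top0.png

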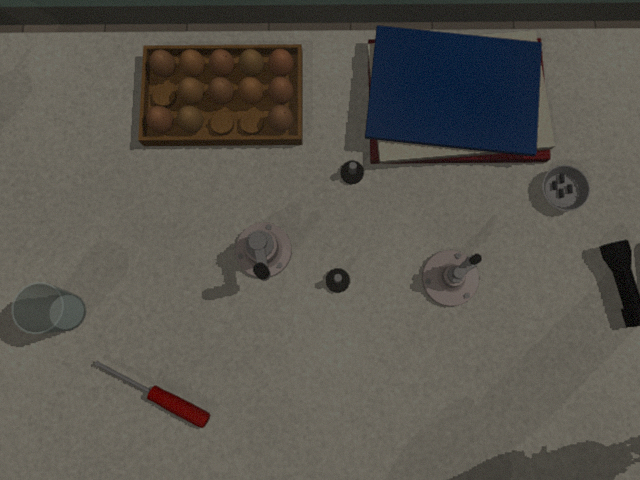

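The bigger tap is on the left in the top view: knob at about (261,271), boss at (264,251). In the scene view its knob is at (365,207). The smaller tap is at about (455,277) in the top view.

```bash
cat > h.py <<'E'
import numpy as np,cv2
from scipy.optimize import least_squares
def pts(c):
    f=240/np.tan(np.radians(float(c["fovy"]))/2);z=c["z_map"]
    v,u=np.mgrid[:480,:640];P=np.stack([(u-c["cx"])*z/f,(v-c["cy"])*z/f,z],-1)
    T=np.asarray(c["world_to_cam"]);W=(P-T[:3,3])@T[:3,:3]
    W[z<=0]=np.nan;return W
def proj(c,p):
    f=240/np.tan(np.radians(float(c["fovy"]))/2);T=np.asarray(c["world_to_cam"]);q=T[:3,:3]@p+T[:3,3];return f*q[:2]/q[2]+[float(c["cx"]),float(c["cy"])]
def circ(P,r):
    # visible surface: fit cylinder of radius r
    g=least_squares(lambda q:np.hypot(P[:,0]-q[0],P[:,1]-q[1])-r,P[:,:2].mean(0),loss='soft_l1',f_scale=.002)
    return g.x
E
python3 - <<'E'
from h import *
for n,box in(("top",(225,215,305,290)),("scene",(340,180,430,295))):
    c=np.load(f"/tmp/{n}.npz");W=pts(c)
    x0,y0,x1,y1=box;S=W[y0:y1,x0:x1].reshape(-1,3);I=c["image"][y0:y1,x0:x1].reshape(-1,3)
    S0=S
    for nm,lo,hi in(("knobtop",.130,.145),("knobside",.092,.133),("arm/hub",.07,.09),("boss",.02,.046),("bosstop",.047,.053),("flange",.005,.02)):
        m=(S[:,2]>lo)&(S[:,2]<hi);A=S[m]
        if len(A):print(n,nm,len(A),A.mean(0).round(4),A.min(0).round(4),A.max(0).round(4))
    m=(S[:,2]>.095)&(S[:,2]<.132);A=S[m];print("knob cyl",circ(A,.01))
    m=(S[:,2]>.02)&(S[:,2]<.046);A=S[m];print("boss cyl",circ(A,.026))
    c=c
E
```

```text
top knobtop 156 [0.5341 0.1174 0.1367] [0.5251 0.108  0.1301] [0.5441 0.1275 0.1415]
top knobside 66 [0.5303 0.1131 0.1142] [0.5248 0.108  0.0921] [0.5847 0.1275 0.1328]
top arm/hub 428 [0.5723 0.1247 0.0868] [0.5252 0.1081 0.0781] [0.5969 0.1401 0.09  ]
top boss 89 [0.5712 0.1139 0.0299] [0.5591 0.1005 0.02  ] [0.6015 0.1555 0.0456]
top bosstop 166 [0.5801 0.1228 0.0503] [0.5595 0.1026 0.0471] [0.6093 0.1533 0.053 ]
top flange 1294 [0.584  0.1242 0.0124] [0.5199 0.0643 0.005 ] [0.6381 0.1883 0.02  ]
knob cyl [0.53484546 0.11805424]
boss cyl [0.58354383 0.12768489]
scene knobtop 108 [0.5363 0.1156 0.1359] [0.5259 0.1085 0.1304] [0.5437 0.1251 0.1401]
scene knobside 273 [0.538  0.1133 0.1129] [0.5254 0.1076 0.0921] [0.5445 0.1269 0.133 ]
scene arm/hub 495 [0.5693 0.1218 0.0846] [0.524  0.1081 0.0702] [0.5972 0.1419 0.09  ]
scene boss 416 [0.5933 0.1123 0.0324] [0.5589 0.0996 0.02  ] [0.6098 0.1462 0.046 ]
scene bosstop 247 [0.5902 0.1166 0.0508] [0.5577 0.1025 0.0471] [0.6095 0.1491 0.053 ]
scene flange 1108 [0.584  0.1198 0.0129] [0.3566 0.0818 0.005 ] [0.6313 0.3154 0.02  ]
knob cyl [0.53347114 0.11960277]
boss cyl [0.58251312 0.12950145]
```

Run:
```python
import cv2
a=cv2.imread("pics/top0.png")[205:315,200:320];b=cv2.imread("pics/scene0.png")[180:300,330:440]
a=cv2.resize(a,(390,360),interpolation=cv2.INTER_CUBIC);b=cv2.resize(b,(390,360),interpolation=cv2.INTER_CUBIC)
cv2.imwrite("pics/z.png",cv2.convertScaleAbs(cv2.hconcat([a,b]),alpha=1.5))
```

```text
(no output)
```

View pics/z.png

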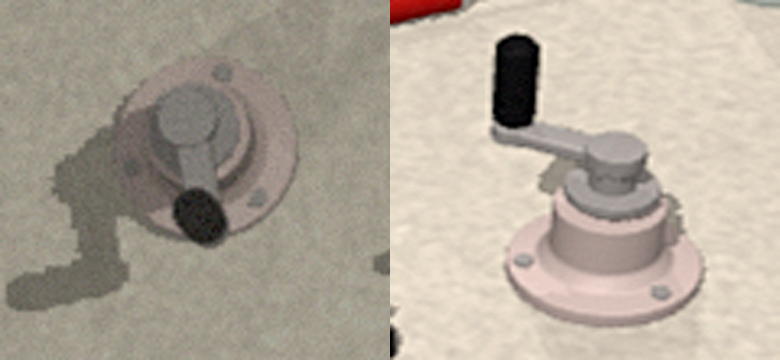

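Run:
```python
from scipy.spatial.transform import Rotation as R
from bench import arm
print(R.from_rotvec(arm.sense()["tool_rot"]).as_matrix().round(3))
```

```text
[[-0.001  0.419 -0.908]
 [ 0.002 -0.908 -0.419]
 [-1.    -0.002  0.   ]]
```

{"op": "jog_arm", "data": {
  "increments": [1,0.28,0.95,0,0,0,0,1,0.28,0.95,0,0,0,0,1,0.28,0.95,0,0,0,0,1,0.28,0.95,0,0,0,0,1,0.28,0.95,0,0,0,0]
}}

```text
time_s: 0.72
tcp_pos: [0.3428, -0.5124, 0.2441]
tool_rot: [1.984, 0.436, -1.992]
force: [-0.7, 0.9, 0.4]
width: 0.0853
```

{"op": "jog_arm", "data": {
  "increments": [1,0.29,0.95,0,0,0,0,1,0.29,0.95,0,0,0,0,1,0.29,0.95,0,0,0,0,1,0.29,0.95,0,0,0,0,1,0.29,0.95,0,0,0,0]
}}

```text
time_s: 1.35
tcp_pos: [0.3862, -0.3636, 0.2423]
tool_rot: [1.983, 0.44, -1.995]
force: [0.8, 0.4, 0.2]
width: 0.0852
```

{"op": "jog_arm", "data": {
  "increments": [1,0.29,0.95,0,0,0,0,1,0.29,0.95,0,0,0,0,1,0.29,0.95,0,0,0,0,1,0.29,0.95,0,0,0,0,1,0.29,0.95,0,0,0,0]
}}

```text
time_s: 1.98
tcp_pos: [0.4295, -0.2154, 0.2411]
tool_rot: [1.982, 0.442, -1.998]
force: [1.2, 0.8, -0.2]
width: 0.0851
```

{"op": "jog_arm", "data": {
  "increments": [1,0.29,0.95,0,0,0,0,1,0.29,0.95,0,0,0,0,1,0.29,0.95,0,0,0,0,1,0.29,0.95,0,0,0,0,1,0.29,0.95,0,0,0,0]
}}

```text
time_s: 2.6
tcp_pos: [0.4727, -0.0678, 0.2401]
tool_rot: [1.98, 0.443, -2.001]
force: [0.8, -0.1, 0.3]
width: 0.0855
```

{"op": "jog_arm", "data": {
  "increments": [1,0.3,0.9,0,0,0,0,1,0.3,0.9,0,0,0,0,1,0.3,0.9,0,0,0,0,1,0.3,0.9,0,0,0,0,1,0.3,0.9,0,0,0,0]
}}

```text
time_s: 3.22
tcp_pos: [0.5172, 0.0716, 0.2388]
tool_rot: [1.977, 0.443, -2.004]
force: [0.2, 0.1, 0.1]
width: 0.0854
```

{"op": "jog_arm", "data": {
  "increments": [1,0.28,0.8,0,0,0,0,1,0.2,0.8,0,0,0,0,1,0,0,0,0,0,0]
}}

```text
time_s: 3.6
tcp_pos: [0.5316, 0.1238, 0.2379]
tool_rot: [1.973, 0.448, -2.003]
force: [-0.1, 0.6, -0.0]
width: 0.0851
```

{"op": "jog_arm", "data": {
  "increments": [1,0.1,-0.2,-0.6,0,0,0,1,0,0,-0.6,0,0,0,0,1,0,0,-0.4,0,0,0,0,1,0,0,0,0,0,0]
}}

```text
validation failed for argument at $.in...
```

Run:
```python
from h import *
from bench import arm
from scipy.spatial.transform import Rotation as R
s=arm.sense();print(s["tcp_pos"].round(4));print(R.from_rotvec(s["tool_rot"]).as_matrix().round(3))
c=arm.camera("scene");I=c["image"][:,:,::-1][100:340,250:530];cv2.imwrite("pics/a1.png",cv2.resize(I,None,fx=2,fy=2))
```

```text
[0.5316 0.1238 0.2379]
[[-0.017  0.418 -0.908]
 [ 0.009 -0.908 -0.418]
 [-1.    -0.016  0.012]]
```

View pics/a1.png

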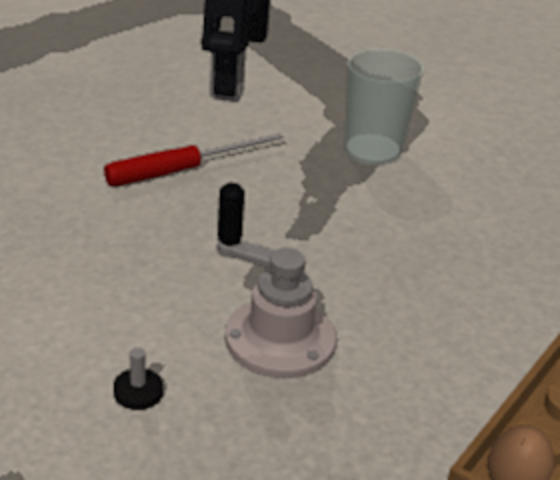

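The picture shows the open gripper above the knob (knob about (230,215), fingertip about (227,95) in the crop). The last move was refused because of a wrong number count, so I'm sending it again with a small tilt correction.

{"op": "jog_arm", "data": {
  "increments": [1,0.1,-0.2,-0.6,-0.1,-0.2,0,1,0,0,-0.6,0,0,0,1,0,0,-0.4,0,0,0,1,0,0,0,0,0,0]
}}

```text
time_s: 4.15
tcp_pos: [0.533, 0.1097, 0.1882]
tool_rot: [1.984, 0.422, -1.989]
force: [-0.1, -0.5, 0.4]
width: 0.0855
```

Run:
```python
from bench import arm
from scipy.spatial.transform import Rotation as R
s=arm.sense();print(s["tcp_pos"].round(4));print(R.from_rotvec(s["tool_rot"]).as_matrix().round(3))
```

```text
[0.533  0.1097 0.1882]
[[-0.002  0.41  -0.912]
 [-0.005 -0.912 -0.41 ]
 [-1.     0.004  0.004]]
```

{"op": "jog_arm", "data": {
  "increments": [1,0.05,0.28,-0.4,0,0,0,1,0,0,-0.6,0,0,0,1,0,0,0,0,0,0]
}}

```text
time_s: 4.53
tcp_pos: [0.5357, 0.1192, 0.1579]
tool_rot: [1.987, 0.422, -1.987]
force: [-0.7, -0.8, 0.3]
width: 0.0853
```

{"op": "jog_arm", "data": {
  "increments": [1,-0.03,-0.04,-0.6,0,0,0,1,0,0,-0.6,0,0,0,1,0,0,-0.1,0,0,0,1,0,0,0,0,0,0],
  "grip_force": 40
}}

```text
time_s: 5.03
tcp_pos: [0.5374, 0.1203, 0.1206]
tool_rot: [1.993, 0.425, -1.98]
force: [0.2, 0.0, -0.6]
width: 0.085
```

{"op": "jog_arm", "data": {
  "increments": [1,-0.1,-0.07,-0.1,0,0,0,1,0,0,0,0,0,0,0.5,0,0,0,0,0,0,0.3,0,0,0,0,0,0]
}}

```text
time_s: 5.52
tcp_pos: [0.5353, 0.1184, 0.1193]
tool_rot: [1.997, 0.425, -1.977]
force: [0.6, 1.0, 0.5]
width: 0.0516
```

{"op": "jog_arm", "data": {
  "increments": [0,0,0,0,0,0,0,0,0,0,0,0,0,0,0,0,0,0,0,0,0]
}}

```text
time_s: 5.9
tcp_pos: [0.5353, 0.1189, 0.1197]
tool_rot: [1.997, 0.425, -1.977]
force: [-0.6, -0.4, -0.0]
width: 0.019
```

```bash
cat > plan.py <<'E'
import sys,numpy as np
from bench import arm
def ang(p,A): return np.degrees(np.arctan2(p[1]-A[1],p[0]-A[0]))
A=np.array([float(sys.argv[1]),float(sys.argv[2])]);r=float(sys.argv[3]);th=[float(x) for x in sys.argv[4:]]  # joint angles deg
s=arm.sense();p=s["tcp_pos"];PH0=188.6
cur=(PH0-ang(p,A))%360
print("t",round(s["time_s"],2),"joint",round(cur,2),"r",round(np.hypot(*(p[:2]-A)),4),"z",p[2].round(4),s["force"].round(1))
q=p.copy();q[2]=.1195-.008*cur/360
for t in th:
    a=np.radians(PH0-t);n=np.array([A[0]+r*np.cos(a),A[1]+r*np.sin(a),.1195-.008*t/360])
    print(t,((n-q)/.03).round(3));q=n
E
python3 plan.py .5838 .1262 .0495 12 24 36 48
```

```text
t 5.9 joint 0.06 r 0.0491 z 0.1197 [-0.6 -0.4 -0. ]
12.0 [-0.029  0.341 -0.009]
24.0 [ 0.056  0.34  -0.009]
36.0 [ 0.126  0.321 -0.009]
48.0 [ 0.19   0.288 -0.009]
```

{"op": "jog_arm", "data": {
  "increments": [0,-0.02,0.34,-0.01,0,0,0,0,0.06,0.34,-0.01,0,0,0,0,0.13,0.32,-0.01,0,0,0,0,0.19,0.29,-0.01,0,0,0]
}}

```text
time_s: 6.4
tcp_pos: [0.5433, 0.1575, 0.1186]
tool_rot: [1.989, 0.421, -1.984]
force: [-1.2, -2.3, 3.8]
width: 0.0189
```

```bash
python3 plan.py .5838 .1262 .0495 60 75 90 105 120
python3 - <<'E'
from h import *
from bench import arm
c=arm.camera("scene");I=c["image"][:,:,::-1][100:340,250:530];cv2.imwrite("pics/a2.png",cv2.resize(I,None,fx=2,fy=2))
E
```

```text
t 6.4 joint 46.27 r 0.0512 z 0.1186 [-1.2 -2.3  3.8]
60.0 [ 0.321  0.247 -0.01 ]
75.0 [ 0.369  0.222 -0.011]
90.0 [ 0.414  0.119 -0.011]
105.0 [ 0.431  0.008 -0.011]
120.0 [ 0.418 -0.103 -0.011]
```

View pics/a2.png

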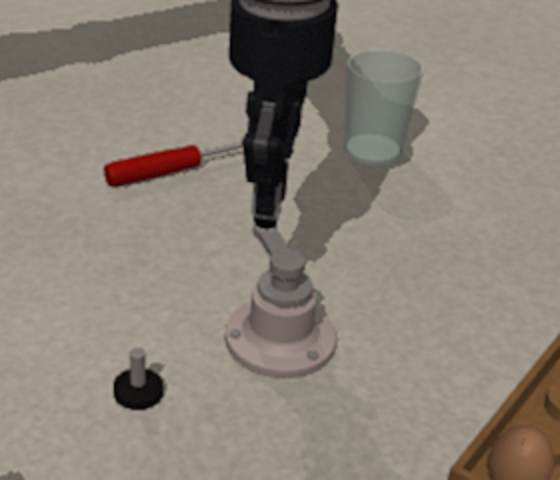

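The crank follows the gripper: the arm's end is now at about (262,232) in the crop.

{"op": "jog_arm", "data": {
  "increments": [0,0.3,0.24,-0.01,0,0,0,0,0.36,0.21,-0.01,0,0,0,0,0.41,0.12,-0.01,0,0,0,0,0.43,0.01,-0.01,0,0,0]
}}

```text
time_s: 6.95
tcp_pos: [0.5901, 0.1788, 0.1171]
tool_rot: [1.986, 0.426, -1.983]
force: [-2.9, -2.9, 4.5]
width: 0.0188
```

```bash
python3 plan.py .5838 .1262 .0495 120 135 150 160 170
```

```text
t 6.95 joint 105.45 r 0.053 z 0.1171 [-2.9 -2.9  4.5]
120.0 [ 0.391 -0.217 -0.011]
135.0 [ 0.377 -0.208 -0.011]
150.0 [ 0.31  -0.299 -0.011]
160.0 [ 0.159 -0.24  -0.007]
170.0 [ 0.115 -0.264 -0.007]
```

```bash
cat > fit.py <<'E'
import numpy as np,sys
from scipy.optimize import least_squares
P=np.array(eval(sys.argv[1]))
g=least_squares(lambda q:np.hypot(*(P-q).T)-.05,[.5838,.127]);print(g.x,g.fun)
d=P[0]-g.x;print("PH0",np.degrees(np.arctan2(d[1],d[0]))%360)
E
python3 fit.py "[[.5353,.1189],[.5433,.1575],[.5901,.1788]]"
```

```text
[0.58433209 0.12907103] [ 7.59041170e-05 -8.16784031e-05  6.23489407e-05]
PH0 191.71901963899305
```

```bash
sed -i 's/PH0=188.6/PH0=191.7/' plan.py; python3 plan.py .5843 .1291 .05 120 135 150 165 172
```

```text
t 6.95 joint 108.38 r 0.05 z 0.1171 [-2.9 -2.9  4.5]
120.0 [ 0.329 -0.075 -0.009]
135.0 [ 0.392 -0.189 -0.011]
150.0 [ 0.329 -0.284 -0.011]
165.0 [ 0.245 -0.36  -0.011]
172.0 [ 0.08  -0.187 -0.005]
```

{"op": "jog_arm", "data": {
  "increments": [0,0.33,-0.08,-0.01,0,0,0,0,0.39,-0.19,-0.01,0,0,0,0,0.33,-0.28,-0.01,0,0,0,0,0.24,-0.36,-0.01,0,0,0,0,0,0,0,0,0,0]
}}

```text
time_s: 7.58
tcp_pos: [0.6308, 0.1483, 0.1158]
tool_rot: [1.983, 0.423, -1.991]
force: [-1.5, -4.0, 4.8]
width: 0.0188
```

```bash
python3 plan.py .5843 .1291 .05 180
```

```text
t 7.58 joint 169.29 r 0.0503 z 0.1158 [-1.5 -4.   4.8]
180.0 [ 0.082 -0.301 -0.008]
```

{"op": "jog_arm", "data": {
  "increments": [0,0.07,-0.28,-0.01,0,0,0,0,0,0,0,0,0,0]
}}

```text
time_s: 7.82
tcp_pos: [0.6336, 0.1395, 0.1155]
tool_rot: [1.984, 0.424, -1.991]
force: [-2.3, -1.8, 4.6]
width: 0.0186
```

```bash
python3 plan.py .5843 .1291 .05 180; python3 fit.py "[[.5353,.1189],[.5433,.1575],[.5901,.1788],[.6308,.1483]]"
```

```text
t 7.83 joint 179.75 r 0.0504 z 0.1155 [-2.3 -1.8  4.6]
180.0 [-0.01  -0.009 -0.   ]
[0.5844342  0.12913135] [ 1.88143862e-04 -3.19864709e-05 -9.24021741e-06  1.71953016e-04]
PH0 191.76276754359165
```

{"op": "jog_arm", "data": {
  "increments": [0,0,0,0,0,0,0,0,0,0,0,0,0,0,0,0,0,0,0,0,0,0,0,0,0,0,0,0]
}}

```text
time_s: 8.32
tcp_pos: [0.6335, 0.1395, 0.1156]
tool_rot: [1.984, 0.424, -1.99]
force: [-3.2, -1.8, 4.1]
width: 0.0189
```

```bash
python3 plan.py .5844 .1291 .05 168 154 140 126 112
python3 - <<'E'
from h import *
from bench import arm
c=arm.camera("scene");I=c["image"][:,:,::-1][100:340,250:530];cv2.imwrite("pics/a3.png",cv2.resize(I,None,fx=2,fy=2))
E
```

```text
t 8.32 joint 179.71 r 0.0502 z 0.1156 [-3.2 -1.8  4.1]
168.0 [-0.112  0.322  0.009]
154.0 [-0.207  0.349  0.01 ]
140.0 [-0.286  0.289  0.01 ]
126.0 [-0.347  0.211  0.01 ]
112.0 [-0.388  0.121  0.01 ]
```

View pics/a3.png

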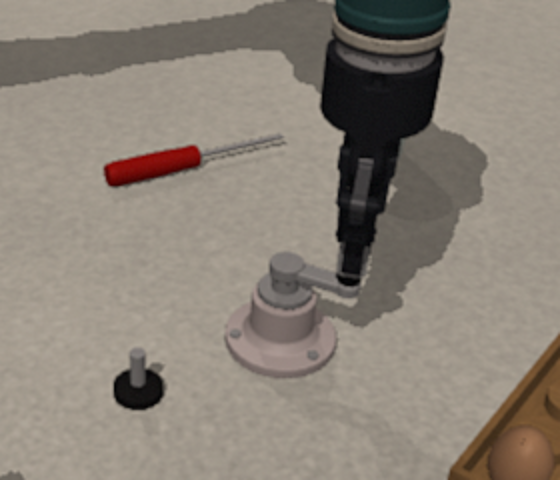

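Half a turn is done: the crank's end is at about (350,285) in the crop, opposite its start, and TCP geometry gives 179.7°. Now the quarter turn back.

{"op": "jog_arm", "data": {
  "increments": [0,-0.11,0.32,0.01,0,0,0,0,-0.21,0.35,0.01,0,0,0,0,-0.29,0.29,0.01,0,0,0,0,-0.35,0.21,0.01,0,0,0,0,-0.39,0.12,0.01,0,0,0]
}}

```text
time_s: 9.0
tcp_pos: [0.5951, 0.1781, 0.1171]
tool_rot: [1.992, 0.418, -1.982]
force: [1.6, -5.3, -0.1]
width: 0.0189
```

```bash
python3 plan.py .5844 .1291 .05 100 90
```

```text
t 9.0 joint 114.02 r 0.0501 z 0.1171 [ 1.6 -5.3 -0.1]
100.0 [-0.406  0.034  0.01 ]
90.0 [-0.289 -0.034  0.007]
```

{"op": "jog_arm", "data": {
  "increments": [0,-0.38,0.04,0.01,0,0,0,0,-0.26,-0.03,0.01,0,0,0,0,0,0,0,0,0,0]
}}

```text
time_s: 9.38
tcp_pos: [0.5736, 0.178, 0.1176]
tool_rot: [1.991, 0.418, -1.982]
force: [0.5, -3.9, 0.6]
width: 0.0186
```

```bash
python3 plan.py .5844 .1291 .05 90
```

```text
t 9.38 joint 89.29 r 0.0501 z 0.1176 [ 0.5 -3.9  0.6]
90.0 [ 0.021  0.001 -0.001]
```

Within 1° of a quarter turn back. Pausing, then going forward.

{"op": "jog_arm", "data": {
  "increments": [0,0,0,0,0,0,0,0,0,0,0,0,0,0,0,0,0,0,0,0,0,0,0,0,0,0,0,0]
}}

```text
time_s: 9.88
tcp_pos: [0.5736, 0.178, 0.1176]
tool_rot: [1.991, 0.418, -1.983]
force: [1.4, -3.9, 0.0]
width: 0.0187
```

```bash
python3 plan.py .5844 .1291 .05 102 116 130 144 158
python3 - <<'E'
from h import *
from bench import arm
c=arm.camera("scene");I=c["image"][:,:,::-1][100:340,250:530];cv2.imwrite("pics/a4.png",cv2.resize(I,None,fx=2,fy=2))
E
```

```text
t 9.88 joint 89.28 r 0.0501 z 0.1176 [ 1.4 -3.9  0. ]
102.0 [ 0.368  0.036 -0.009]
116.0 [ 0.403 -0.052 -0.01 ]
130.0 [ 0.378 -0.148 -0.01 ]
144.0 [ 0.332 -0.235 -0.01 ]
158.0 [ 0.265 -0.308 -0.01 ]
```

View pics/a4.png

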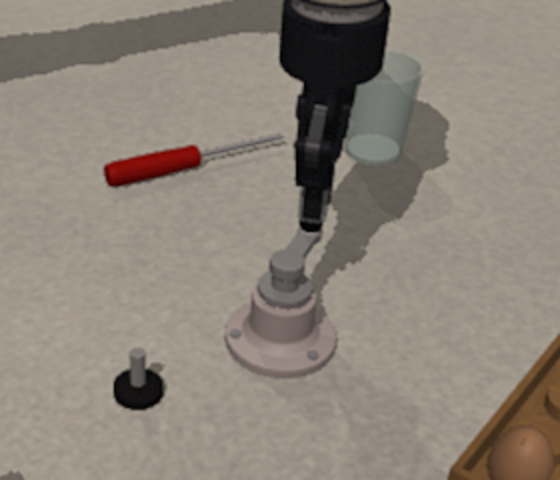

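The crank is at the quarter position, its end at about (312,235) in the crop, and the glass hasn't moved. Now forward again.

{"op": "jog_arm", "data": {
  "increments": [0,0.37,0.03,-0.01,0,0,0,0,0.4,-0.05,-0.01,0,0,0,0,0.38,-0.15,-0.01,0,0,0,0,0.33,-0.24,-0.01,0,0,0,0,0.26,-0.31,-0.01,0,0,0]
}}

```text
time_s: 10.55
tcp_pos: [0.6242, 0.1597, 0.1161]
tool_rot: [1.982, 0.426, -1.991]
force: [-4.1, -0.1, 5.3]
width: 0.0189
```

```bash
python3 plan.py .5844 .1291 .05 170 184 198 212 226
```

```text
t 10.55 joint 154.19 r 0.0502 z 0.1161 [-4.1 -0.1  5.3]
170.0 [ 0.221 -0.402 -0.012]
184.0 [ 0.103 -0.393 -0.01 ]
198.0 [ 0.005 -0.406 -0.01 ]
212.0 [-0.093 -0.395 -0.01 ]
226.0 [-0.186 -0.361 -0.01 ]
```

{"op": "jog_arm", "data": {
  "increments": [0,0.22,-0.4,-0.01,0,0,0,0,0.1,-0.39,-0.01,0,0,0,0,0,-0.4,-0.01,0,0,0,0,-0.09,-0.39,-0.01,0,0,0,0,-0.19,-0.36,-0.01,0,0,0]
}}

```text
time_s: 11.18
tcp_pos: [0.6285, 0.105, 0.1148]
tool_rot: [1.991, 0.438, -1.985]
force: [-0.6, 2.4, 1.3]
width: 0.0187
```

```bash
python3 plan.py .5844 .1291 .05 238 250 260 266 270
```

```text
t 11.18 joint 220.36 r 0.0503 z 0.1148 [-0.6  2.4  1.3]
238.0 [-0.32  -0.401 -0.013]
250.0 [-0.276 -0.213 -0.009]
260.0 [-0.26  -0.131 -0.007]
266.0 [-0.165 -0.056 -0.004]
270.0 [-0.113 -0.028 -0.003]
```

{"op": "jog_arm", "data": {
  "increments": [0,-0.31,-0.4,-0.01,0,0,0,0,-0.28,-0.21,-0.01,0,0,0,0,-0.26,-0.13,-0.01,0,0,0,0,0,0,0,0,0,0]
}}

```text
time_s: 11.68
tcp_pos: [0.6016, 0.0816, 0.1138]
tool_rot: [1.993, 0.439, -1.983]
force: [-1.2, 2.1, 2.0]
width: 0.0193
```

```bash
python3 plan.py .5844 .1291 .05 268 274 278
```

```text
t 11.68 joint 261.8 r 0.0505 z 0.1138 [-1.2  2.1  2. ]
268.0 [-0.178 -0.037 -0.005]
274.0 [-0.171 -0.032 -0.004]
278.0 [-0.116 -0.012 -0.003]
```

{"op": "jog_arm", "data": {
  "increments": [0,-0.18,-0.05,0,0,0,0,0,-0.17,-0.04,0,0,0,0,0,-0.1,-0.02,0,0,0,0,0,0,0,0,0,0,0]
}}

```text
time_s: 12.18
tcp_pos: [0.5893, 0.0789, 0.1135]
tool_rot: [1.997, 0.44, -1.978]
force: [1.8, 3.5, -2.6]
width: 0.0189
```

```bash
python3 plan.py .5844 .1291 .05 278 282
```

```text
t 12.18 joint 276.1 r 0.0505 z 0.1135 [ 1.8  3.5 -2.6]
278.0 [-0.057  0.011 -0.001]
282.0 [-0.116 -0.003 -0.003]
```

{"op": "jog_arm", "data": {
  "increments": [0,-0.1,0,0,0,0,0,0,-0.1,0,0,0,0,0,0,0,0,0,0,0,0]
}}

```text
time_s: 12.55
tcp_pos: [0.5892, 0.0789, 0.1136]
tool_rot: [2.009, 0.439, -1.965]
force: [0.8, 3.5, -0.8]
width: 0.019
```

```bash
python3 plan.py .5844 .1291 .05 278 282
```

```text
t 12.55 joint 276.22 r 0.0505 z 0.1136 [ 0.8  3.5 -0.8]
278.0 [-0.053  0.012 -0.001]
282.0 [-0.116 -0.003 -0.003]
```

{"op": "jog_arm", "data": {
  "increments": [0,-0.2,0,0,0,0,0]
}}

```text
time_s: 12.68
tcp_pos: [0.5883, 0.079, 0.1139]
tool_rot: [2.02, 0.438, -1.954]
force: [15.5, 2.9, -15.7]
width: 0.0188
```

{"op": "jog_arm", "data": {
  "increments": [0,0,0,0,0,0,0,0,0,0,0,0,0,0,0,0,0,0,0,0,0]
}}

```text
time_s: 13.05
tcp_pos: [0.5889, 0.0789, 0.1136]
tool_rot: [2.02, 0.437, -1.953]
force: [3.1, 3.7, -2.8]
width: 0.0186
```

```bash
python3 plan.py .5844 .1291 .05 278 282
python3 - <<'E'
from h import *
from bench import arm
c=arm.camera("scene");I=c["image"][:,:,::-1][100:340,250:530];cv2.imwrite("pics/a5.png",cv2.resize(I,None,fx=2,fy=2))
E
```

```text
t 13.05 joint 276.59 r 0.0504 z 0.1136 [ 3.1  3.7 -2.8]
278.0 [-0.042  0.011 -0.001]
282.0 [-0.116 -0.003 -0.003]
```

View pics/a5.png

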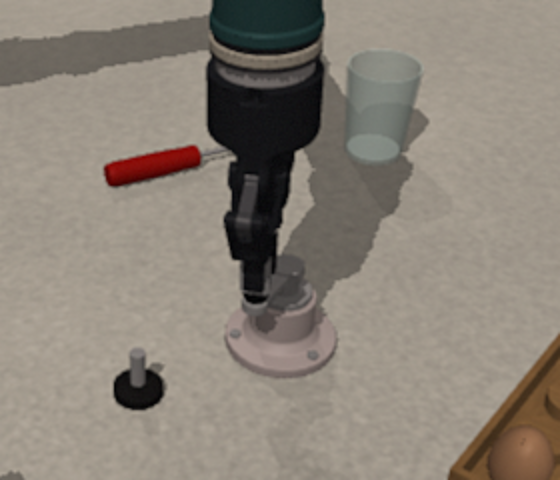

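Hard stop felt: 15.5 N with no further turn, at 276° measured. Releasing straight up.

{"op": "jog_arm", "data": {
  "increments": [0.5,0,0,0,0,0,0,0.6,0,0,0,0,0,0,0.8,0,0,0,0,0,0,0.8,0,0,0,0,0,0]
}}

```text
time_s: 13.6
tcp_pos: [0.5856, 0.0742, 0.1134]
tool_rot: [2.013, 0.43, -1.961]
force: [-0.3, 0.5, -0.5]
width: 0.0683
```

{"op": "jog_arm", "data": {
  "increments": [0.8,0,0,0.4,0,0,0,0.8,0,0,0.8,0,0,0,0.8,0,0,0.8,0,0,0,0.8,0,0,0.8,0,0,0,0.8,0,0,0.8,0,0,0]
}}

```text
time_s: 14.22
tcp_pos: [0.5838, 0.0735, 0.2257]
tool_rot: [2.009, 0.429, -1.965]
force: [0.0, 0.4, -0.5]
width: 0.0687
```

{"op": "jog_arm", "data": {
  "increments": [0.8,-0.2,-0.9,0.4,0,0,0,0.8,-0.2,-0.9,0.4,0,0,0,0.8,-0.2,-0.9,0,0,0,0,0.8,-0.2,-0.9,0,0,0,0,0.8,-0.2,-0.9,0,0,0,0]
}}

```text
time_s: 14.85
tcp_pos: [0.5554, -0.0614, 0.2585]
tool_rot: [2.017, 0.435, -1.948]
force: [0.2, 0.4, 0.3]
width: 0.0679
```

{"op": "jog_arm", "data": {
  "increments": [0.8,-0.3,-0.9,0,0,0,0,0.8,-0.3,-0.9,0,0,0,0,0.8,-0.2,-0.9,0,0,0,0,0.8,0,-0.4,0,0,0,0,0.8,0,0,0,0,0,0]
}}

```text
time_s: 15.48
tcp_pos: [0.53, -0.1594, 0.2627]
tool_rot: [2.022, 0.429, -1.946]
force: [-0.7, -0.4, 0.2]
width: 0.0684
```

Run:
```python
from h import *
from bench import arm
for n in("scene","top"):
    c=arm.camera(n);cv2.imwrite(f"pics/{n}9.png",c["image"][:,:,::-1])
    W=pts(c).reshape(-1,3)
    m=(np.hypot(W[:,0]-.5844,W[:,1]-.1291)<.065)
    k=W[m&(W[:,2]>.09)&(W[:,2]<.15)];q=circ(k,.01);d=q-[.5844,.1291]
    h=W[(np.hypot(W[:,0]-.5844,W[:,1]-.1291)<.009)&(W[:,2]>.06)]
    print(n,q,"joint deg",(191.7-np.degrees(np.arctan2(d[1],d[0])))%360,"knob top",np.percentile(k[:,2],98),"hub top",np.median(h[:,2]))
    c0=np.load(f"/tmp/{n}.npz");W0=pts(c0).reshape(-1,3);h=W0[(np.hypot(W0[:,0]-.5844,W0[:,1]-.1291)<.009)&(W0[:,2]>.06)];print("hub before",np.median(h[:,2]))
s=arm.sense();print(s["time_s"],s["tcp_pos"],s["force"])
```

```text
scene [0.58731835 0.08007585] joint deg 278.2932684792932 knob top 0.13315893771248744 hub top 0.08245128239149054
hub before 0.08838965978048495
top [0.58932292 0.07817819] joint deg 276.17803135171647 knob top 0.13376374725306192 hub top 0.0821538783878842
hub before 0.08816500934461674
15.575 [ 0.53017032 -0.1579074   0.26245059] [-0.38149007 -0.14746749 -0.28433465]
```

View pics/scene9.png

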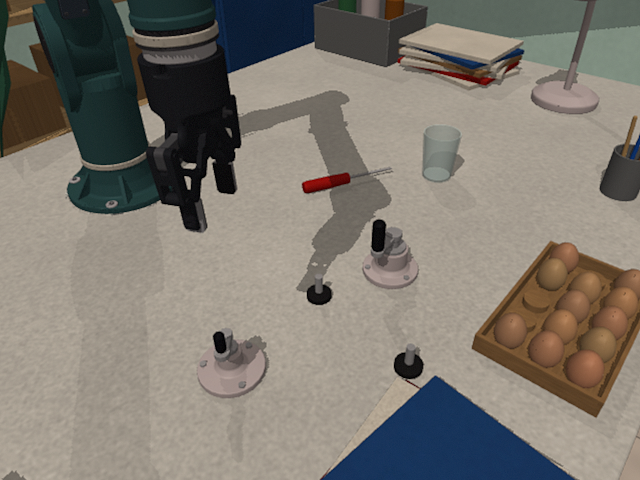

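View pics/top9.png

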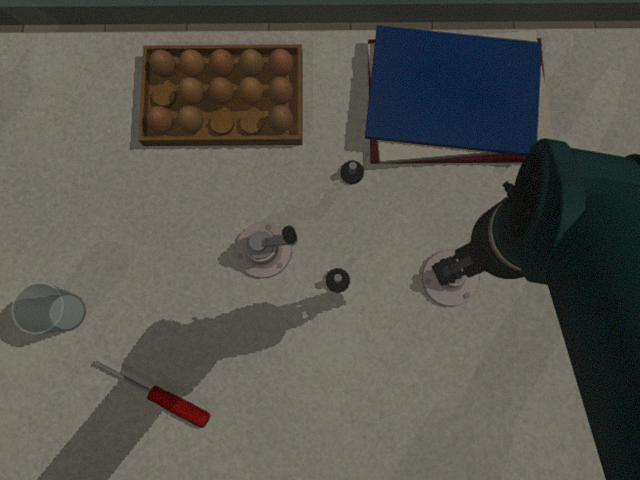

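The tap's hub sank 6.0 mm (88.3 to 82.3 mm), so the collar is seated; the knob is now at (378,236) in the scene view. The smaller tap, at about (220,345), looks unchanged. The gripper is clear of everything, so I'm handing in.

Run:
```python
from bench import arm
print(arm.hand_in())
```

```text
the job is handed in; nothing more can be done
None
```

I turned the bigger tap as asked and handed the job in at about 15.6 s, with the gripper open and clear; no verdict is reported.

- **Turns:** I gripped the knob and turned it forward to about 180°, then back to about 89°. It then went forward until its collar seated at about 276° (4.8 rad). These angles come from the measured tool position.
- **Pauses:** I held still for at least half a second at each change of direction.
- **Seating:** At the end the tap took a 15.5 N push without turning further. Its hub had dropped 6.0 mm in both cameras.
- **Knob position after release:** The top camera put the knob at 276° and the scene camera at 278°, which is within calibration error.
- **Smaller tap:** It looks unchanged in the scene view. In the last top view the arm partly hid it.
- **Corrections along the way:** One move was refused before the grasp because I gave it the wrong number of values, so nothing moved. My first estimate of the tap's axis was about 3 mm off in y, and I corrected it from the path of the knob during the first half turn.

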